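Run the clamp nut onto the tilted phone-pressing jig

TASK

Clamp the phone in the tilted pressing jig: put the tall hexagonal nut on the jig's leaning stud, turn it backward (counter-clockwise seen from the stud's tip) until it drops into the thread, then turn it forward (clockwise) until it is tight and holds the sprung bar fully down. Let go of the nut, and leave the phones, jar and screwdriver on the bench where they are.

Things in the scene. Friction and masses are not known exactly. Their poses are not given: they have to be found in the camera images.
- nut: Loose plain aluminium hexagonal nut, 52 mm across flats (60 over corners), 70 mm tall, about 0.24 kg, standing on the mat, foot down. Origin: centre of its foot; z up its axis; x points square out of one of the six flats (flats every 60 degrees from x).
- nut_foot (a point): Centre of the nut's foot, axes as nut.
- nut_lugs (a point): Point on the nut's axis 7 mm above the foot, level with the centres of three round lugs inside (5.5 mm diameter, at 0, 120 and 240 degrees from x, reaching in to 12 mm from the axis). The nut is bored through: 36 mm wide in the lower 40 mm, 24.6 mm in the top 30 mm.
- stud_foot (a point): Where the stud's axis meets the bed of the jig (bed x -80 to 80, y -113 to 69 mm; its phone at y -31 to -103). z: the stud's axis, towards its tip, 30 degrees from vertical, leaning to the robot's side; x up the bed's slope, away from the robot; y along the bar to its guide pins. Stud: steel, 109 mm tall, smooth core 22 mm wide; below the crown a right-hand three-start thread 33 mm wide, lead 39 mm a turn.
- stud_tip (a point): Centre of the stud's tip, 109 mm from its foot; axes as stud_foot. The last 8 mm taper from 22 to 8 mm width.
- stud_crown (a point): Point on the stud's axis at the flat crown that ends the thread, 53 mm from the foot. The nut's lugs first rest on it (nut's foot then about 48 mm from the stud's foot). Three gates in it, 120 degrees apart, at an angle that changes from time to time and shows in no pose, let the lugs drop 12 mm into the thread (nut's foot then about 36 mm from the stud's foot).
- stud_gates (a point): Same point as stud_crown. A stop tooth, 7 mm high and 4 mm wide, stands at each gate's counter-clockwise side (seen from the tip): lugs turned backward over the crown stop at it and drop in, within 120 degrees; lugs turned forward on the crown strike the teeth and are blocked. Lugs that land on the teeth (nut's foot about 55 mm up) first slip 7 mm to the crown: not yet the gate.
- bar_top (a point): Point on the stud's axis at the top face of the sprung steel bar that the nut's foot presses (52 mm wide along x, from 98 mm at the phone's side to 62 mm at the pins' side), at rest 28 mm from the stud's foot. Two guide pins at y 50 mm end 36 mm above the bed. The thread has 2 mm of play. About 150 degrees clockwise from the gates the bar is fully down, nut tight, foot at 23 mm; friction holds it.
- bar (a joint): How far the bar has been pushed down along the stud's axis, m: 0 at rest, 0.005 fully down on the phone. Spring: about 2.4 N at rest, 8.4 N fully down.
- phone_a: Bystander: white phone 148 x 72 x 8 mm lying on the bench; origin under its centre, x along its length.
- phone_b: Bystander: black phone 148 x 72 x 8 mm lying on the bench; origin under its centre, x along its length.
- jar: Bystander: small jar, 52 mm diameter, 65 mm tall; origin under its centre.
- driver: Bystander: screwdriver 180 mm long lying on the bench along its x.
Mind the look-alikes: they are no part of the job. What is shaped like the nut but blue is not meant.

How it is judged:
On the way, in this order (a step that is already met when the one before it is completed fails the run):
1. the nut is slipped over the stud's nose, in line with the stud (x of nut_foot in the frame of stud_foot between -0.004 and 0.004 m and y of nut_foot in the frame of stud_foot between -0.004 and 0.004 m and angle between the z axis of nut and the z axis of stud_foot, either way round below 0.09 rad and z of nut_foot in the frame of stud_foot between 0.0415 and 0.075 m), for 0.1 s.
2. the nut has dropped through the crown's gates into the thread (x of nut_foot in the frame of stud_foot between -0.004 and 0.004 m and y of nut_foot in the frame of stud_foot between -0.004 and 0.004 m and angle between the z axis of nut and the z axis of stud_foot, either way round below 0.09 rad and z of nut_foot in the frame of stud_foot below 0.0415 m), for 0.1 s.
3. run forward, the nut presses the bar down (value of joint bar above 0.0035 m), for 0.2 s.
At the end, for the whole second after the job is handed in: The nut sits on the stud, in line with it (within 4 mm and 5 degrees), and holds the bar pressed down by at least 3.5 of its 5 mm, at rest and let go (x of nut_foot in the frame of stud_foot between -0.004 and 0.004 m and y of nut_foot in the frame of stud_foot between -0.004 and 0.004 m and angle between the z axis of nut and the z axis of stud_foot, either way round below 0.09 rad and value of joint bar above 0.0035 m and z of nut_foot in the frame of stud_foot below 0.0265 m and linear speed of nut below 0.01 m/s and angular speed of nut below 0.1 rad/s); the robot touches nothing.
It fails at once if the white phone is moved by more than 30 mm (distance of phone_a from where it was at the start of the episode above 0.03 m).
It fails at once if the black phone is moved by more than 30 mm (distance of phone_b from where it was at the start of the episode above 0.03 m).
It fails at once if the jar is moved by more than 30 mm (distance of jar from where it was at the start of the episode above 0.03 m).
It fails at once if the screwdriver is moved by more than 30 mm (distance of driver from where it was at the start of the episode above 0.03 m).
It also fails if it takes over 67 s, if anything falls off the work surface, if the arm or the gripper's body presses on something with over 40 N, if the wrist force passes 120 N, or if a joint passes its speed limit or range.

ROBOT

A 6-joint arm with a two-finger parallel gripper is mounted at the origin on the work surface. World frame = base frame: x ahead of the robot, y to its left, z up, the work surface at z = 0. Lengths are in m, angles in rad, forces in N, time in s.
With the tool pointing down it reaches from about 0.35 to 0.775 m from the base axis. Payload 5.5 kg.
Tool frame: the origin (TCP) lies at the very end of the fingers, on their centre line; the grasp point (between the pads) lies env.pinch_z behind it (env.pinch_z is the distance from the TCP to the grasp point, in m); z points along the fingers, y is the line along which they close (so a half turn about z gives the same grasp; the last joint's range is limited). The gripper opens to 85 mm and grips with 20 to 120 N. Pads are 22 mm wide; open, the fingers measure 114 mm over their backs; the gripper's body (76 mm by 85 mm) begins 54 mm behind the grasp point. The pads swing forward as they close: fully open they stand 13 mm farther back than shut.
Start: joints at [-1.316, 0.313, 0.046, 1.304, 0, 1.431], TCP at [0.221, -0.531, 0.211] pointing down, gripper open.
Joint ranges: [-2.76, 2.76], [-0.86, 1.69], [-1.03, 1.26], [-2.2, 2.34], [-1.47, 1.5], [-3.14, 3.14]. Speed limits (rad/s): [2.57, 2.57, 3.14, 3.14, 3.14, 3.14].

INTERFACE

Orientations are given as a unit quaternion [w, x, y, z].
In Python, from workcell import env, eyes gives the robot as it stands.
- The arm moves only by the shell command python3 -m jog 'ROWS' [FORCE]. ROWS is JSON, one flat list of numbers, 7 for each row, row after row: the shift along the world's x, y, z as a fraction of full scale, then the turn, a rotation vector about the world's x, y, z as a fraction of full scale, then the opening, from -1 (shut) to 1 (fully open), so that 0 is half open. A call has 1 to 12 rows; each row is the pose to reach, as a shift and turn from the pose commanded when the call began, turning the shorter way round; what a row does not reach only later rows make up. Full scale, the value 1, is 20 cm for a shift and pi rad for a turn. A row lasts 1/12 s, in which the tool goes at most 41.7 mm and 7.16 degrees, less where a joint would pass 70% of its speed; a pose out of reach is approached as far as the arm can. A call with a number of a shift or a turn outside -1 to 1 is refused whole. A call with a gripper value outside its range is refused whole. The fingers move at their own pace and stop on an object; FORCE is the grip in N (left out, the last holds). Time passes only in rows, so rows that repeat a pose let the fingers close. It gives the time, the measured TCP pose, the force, the opening and the grip force at its end, in the units of the state.
- env.get_state(): the state, without advancing time (a new reading comes with each control period).
- eyes.read_camera(name): name is "side" or "top"; returns (picture, depth): 420x560x3 uint8, red, green, blue; 420x560 float32, m along the optical axis (not along the pixel's ray), 0 where there is no reading.
- eyes.calibration(name): a dict with "fx", "fy", "cx", "cy" (pixels), "k1" (the pictures are not rectified: a ray, as slopes to the right and down, at radius r is drawn at 1 + k1 r^2 times it, then the intrinsics apply), "R" (3x3) and "t" (3): a world point X has camera coordinates R X + t. Camera axes: x right, y down, z forward; pixel columns grow to the right and rows downward; lengths in m; the calibration is good to about 2 mm. A picture is of the moment at which its call begins. calibration takes no time and is no camera call.
- env.hand_in(): hands the job in; it is judged then, once.
The state is a dict: "clock": time; "joint_pos": joint angles; "qvel": joint speeds; "tau": joint torques, N m; "tcp_pos": TCP position; "orientation": TCP orientation; "wrist_force": force on the tool from outside, world axes, zero at the start; "ft_torque": the same for the moment, N m; "finger_gap": finger opening in m; "grip_force": force on a finger pad.
Only numpy, scipy, OpenCV 4.12 (cv2) and the standard library are available. Lean on these libraries where they do the work, as an engineer would, in place of code of your own. Each camera call takes 0.05 s, during which the arm holds its last target. There are 200 camera calls.

## Working session

There is one attempt and no reset: what is moved stays moved. The work goes in short steps, Python scripts to look and compute and a shell command to move; the robot and the scene stay as the last step left them, time stands still between calls to the robot, and variables do not carry over. Pictures are saved under pics/ and viewed, at most 10 in all, crops included, and the job is handed in when it is done.

```bash
mkdir -p pics; ls; cat > h.py <<'E'
import numpy as np, cv2
from workcell import env, eyes
def rays(n,uv):
    c=eyes.calibration(n); K=np.array([[c['fx'],0,c['cx']],[0,c['fy'],c['cy']],[0,0,1.]])
    uv=np.asarray(uv,float).reshape(-1,1,2)
    p=cv2.undistortPoints(uv,K,np.array([c['k1'],0,0,0,0.]))[:,0]
    R=np.array(c['R']);t=np.array(c['t'])
    return -R.T@t,(np.c_[p,np.ones(len(p))])@R
def onz(n,uv,z):
    o,d=rays(n,uv); return o+d*((z-o[2])/d[:,2])[:,None]
def pts(n,uv,depth):
    o,d=rays(n,uv); return o+d*np.asarray(depth).reshape(-1,1)
def cloud(n,dep):
    v,u=np.mgrid[0:420,0:560]
    return pts(n,np.c_[u.ravel(),v.ravel()],dep.ravel()).reshape(420,560,3)
E
python3 - <<'E'
from h import *
print(env.pinch_z, env.get_state())
for n in('side','top'):
    im,d=eyes.read_camera(n); cv2.imwrite(f'pics/{n}0.png',im[:,:,::-1]); np.savez(f'{n}0.npz',im=im,d=d); c=eyes.calibration(n);print(n,c)
E
```

```text
pics
0.0187 {'clock': 0.0, 'joint_pos': array([-1.31556862e+00,  3.14020782e-01,  4.49830000e-02,  1.30361638e+00,
        9.55134631e-06,  1.43121947e+00]), 'qvel': array([ 0.00063876,  0.00104621, -0.00271712, -0.00077945, -0.00113102,
       -0.00041443]), 'tau': array([-2.51568226e-04, -4.80630004e+01,  2.98530400e+01,  1.92724908e-02,
       -2.28335853e-04,  2.54429096e-06]), 'tcp_pos': array([ 0.22102634, -0.53022367,  0.21039897]), 'orientation': array([-9.27642007e-04,  9.80578935e-01,  1.96122638e-01, -4.89174979e-05]), 'wrist_force': array([0.21209234, 0.09581738, 0.07417246]), 'ft_torque': array([ 0.01867764, -0.00539516,  0.00490874]), 'grip_force': 0.0, 'finger_gap': 0.08531382501371462}
side {'fx': 399.7124699967392, 'fy': 399.7124699967392, 'cx': 273.2997958953681, 'cy': 206.9679807502456, 'k1': -0.0761915190693314, 'R': array([[-0.9721213 , -0.23446406,  0.00260272],
       [-0.17354606,  0.71199368, -0.68040191],
       [ 0.15767668, -0.66188488, -0.73283454]]), 't': array([0.59185804, 0.11827952, 1.17792249])}
top {'fx': 452.9670232521414, 'fy': 452.9670232521414, 'cx': 266.23456013244896, 'cy': 210.99489703657977, 'k1': 0.043520870020302874, 'R': array([[-0.01339514, -0.99979202,  0.01537828],
       [-0.99719315,  0.01222413, -0.07386746],
       [ 0.07366411, -0.01632458, -0.99714949]]), 't': array([0.04840886, 0.57593988, 1.19620827])}
```

View pics/top0.png

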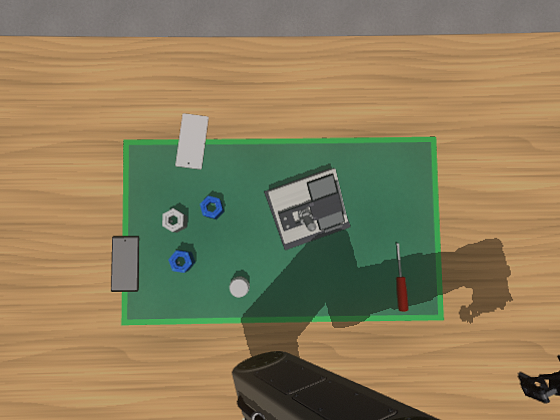

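View pics/side0.png

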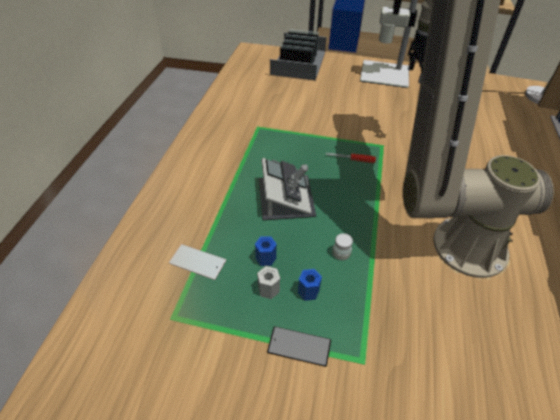

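Candidates: top image – bare aluminium hex nut (173,220); blue hex nuts (212,207) and (181,261) are decoys; the white jar (239,287) is round. I choose the aluminium one. Side view: nut (269,282), stud about (300,178).

```bash
python3 - <<'E'
from h import *
T=np.load('top0.npz');S=np.load('side0.npz')
a=cv2.resize(T['im'][150:280,130:360],None,fx=3.4,fy=3.4,interpolation=cv2.INTER_CUBIC)[:, :782]
cv2.imwrite('pics/topc.png',a[:,:,::-1])
b=cv2.resize(S['im'][145:310,230:360],None,fx=3.6,fy=3.6,interpolation=cv2.INTER_CUBIC)
cv2.imwrite('pics/sidec.png',b[:,:,::-1])
for n,D,(r0,r1,c0,c1) in(('top',T,(200,240,155,192)),('side',S,(262,302,252,286))):
    C=cloud(n,D['d']);c=C[r0:r1,c0:c1].reshape(-1,3)
    m=(abs(c[:,2]-.07)<.006); p=c[m]; print(n,'nut top',m.sum(),p.mean(0),p.min(0),p.max(0))
    vu=np.argwhere((abs(C[r0:r1,c0:c1,2]-.07)<.006))+[r0,c0]
    h=cv2.convexHull(p[:,:2].astype(np.float32))
    print(cv2.minEnclosingCircle(h), cv2.minAreaRect(h))
    # angle via 6-fold moment of hull edges
    q=h[:,0];e=np.roll(q,-1,0)-q;L=np.hypot(*e.T);A=np.arctan2(e[:,1],e[:,0])
    print('edge dir deg mod60',np.degrees(np.angle((L*np.exp(6j*A)).sum())/6))
# jig cloud from both
C=cloud('top',T['d'])
c=C[165:250,262:350]
print('jig', [np.round(C[r,k],3).tolist() for r,k in((200,280),(190,300),(230,290),(217,308),(215,305),(222,312),(185,325),(210,330))])
E
```

```text
top nut top 319 [0.55394554 0.28191216 0.06937167] [0.52454582 0.25536995 0.0640604 ] [0.58347295 0.30972359 0.07507626]
((0.5528134107589722, 0.2825353741645813), 0.030887238681316376) ((0.554033637046814, 0.2826196849346161), (0.05407272279262543, 0.05893256515264511), 88.92440795898438)
edge dir deg mod60 -1.0634791
side nut top 273 [0.55380329 0.28409169 0.06898277] [0.5249946  0.25485375 0.06409569] [0.58237693 0.31007022 0.0743404 ]
((0.5536683201789856, 0.28274601697921753), 0.03008638694882393) ((0.5540143847465515, 0.28292930126190186), (0.05223629251122475, 0.059952206909656525), 27.90960121154785)
edge dir deg mod60 -3.3570867
jig [[0.599, 0.007, 0.087], [0.624, -0.045, 0.086], [0.524, -0.021, 0.037], [0.553, -0.06, 0.125], [0.558, -0.054, 0.114], [0.539, -0.067, 0.147], [0.636, -0.108, 0.092], [0.573, -0.122, 0.075]]
```

View pics/topc.png

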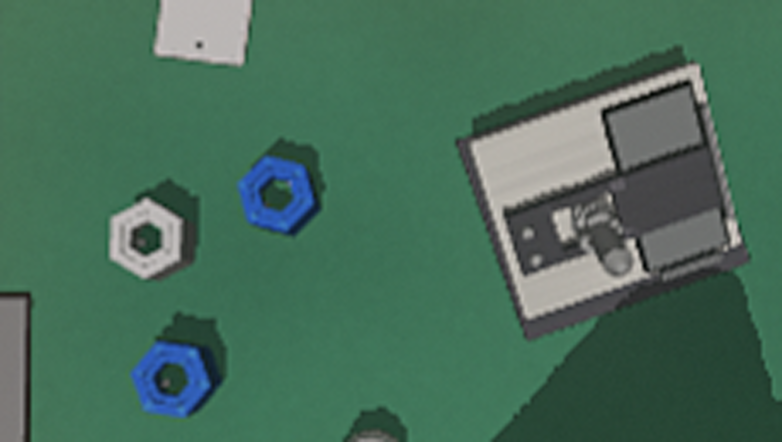

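View pics/sidec.png

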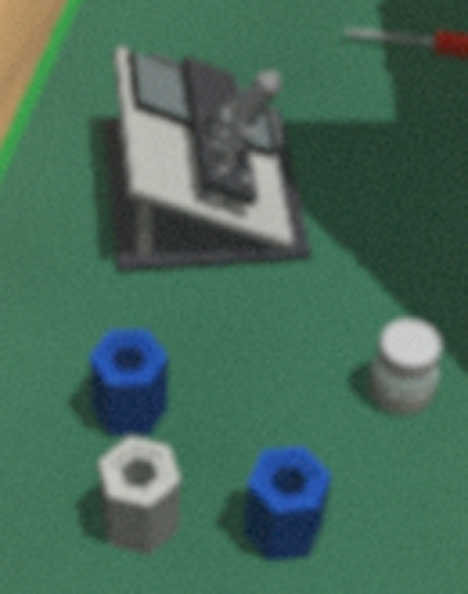

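```bash
python3 - <<'E'
from h import *
T=np.load('top0.npz');S=np.load('side0.npz')
P=[];box={'top':(T,(160,255,258,358)),'side':(S,(150,222,250,320))}
for n,(D,(r0,r1,c0,c1)) in box.items():
    im=D['im'].astype(int);C=cloud(n,D['d'])
    m=np.zeros((420,560),bool);m[r0:r1,c0:c1]=1
    w=m&(im.min(2)>125)&(im.max(2)-im.min(2)<45)&(C[...,2]>.015)&(D['d']>0)
    P.append(C[w]); print(n,w.sum())
best=None
rng=np.random.default_rng(0);A=np.vstack(P)
for _ in range(600):
    a=A[rng.choice(len(A),3,False)];nn=np.cross(a[1]-a[0],a[2]-a[0]);nn/=np.linalg.norm(nn)+1e-12
    k=abs((A-a[0])@nn)<.004
    if best is None or k.sum()>best.sum(): best=k
def fit(B):
    c=B.mean(0);z=np.linalg.svd(B-c)[2][2];return c,z*np.sign(z[2])
c,z=fit(A[best]);print('bed',best.sum(),c,z,np.degrees(np.arccos(z[2])),'az',np.degrees(np.arctan2(z[1],z[0])))
for p,nm in zip(P,('top','side')):
    k=abs((p-c)@z)<.005; c2,z2=fit(p[k]); print(nm,c2,z2,(c2-c)@z)
# bed outline in plane: all points in cloud near plane
h=np.array([z[0],z[1],0]);h/=np.linalg.norm(h)
Y0=np.cross(z,-np.cross(h,[0,0,1]).__abs__()*0+[0,0,1.]) if 0 else np.cross([0,0,1.],-h)  # level, to +y
Y0/=np.linalg.norm(Y0);X0=np.cross(Y0,z)
print('X',X0,'Y',Y0)
for p in P:
    k=abs((p-c)@z)<.006;q=np.c_[(p[k]-c)@X0,(p[k]-c)@Y0].astype(np.float32)
    r=cv2.minAreaRect(q);print('rect',r); cc=c+X0*r[0][0]+Y0*r[0][1];print('bed centre',cc)
# all surfaces on/above bed: outline incl phone etc
# tip triangulation
o1,d1=rays('top',[311.5,227]);o2,d2=rays('side',[304.4,167.2])
a,b=d1[0]/np.linalg.norm(d1[0]),d2[0]/np.linalg.norm(d2[0])
s=np.linalg.lstsq(np.c_[a,-b],o2-o1,rcond=None)[0];p1=o1+a*s[0];p2=o2+b*s[1];print('tip',p1,p2)
tip=(p1+p2)/2;print('tip height over bed',(tip-c)@z,'foot',tip-.109*z, 'in plane',(tip-c)@X0,(tip-c)@Y0)
# stud points: within 20mm of axis, 60..112 above bed
for n,(D,_) in box.items():
    C=cloud(n,D['d']).reshape(-1,3);q=C-tip;hh=(C-c)@z;rad=np.linalg.norm(q-np.outer(q@z,z),axis=1)
    for lo,hi in((.06,.075),(.075,.09),(.09,.102),(.104,.115)):
        k=(rad<.022)&(hh>lo)&(hh<hi);print(n,lo,k.sum(),(q[k]@X0).mean(),(q[k]@Y0).mean(),hh[k].max() if k.any() else 0)
E
```

```text
top 1577
side 719
bed 2101 [ 0.58463909 -0.0302898   0.06844969] [-0.47031071 -0.15761295  0.86831215] 29.736910618277644 az -161.47270316199064
top [ 0.5858661  -0.03333372  0.06867774] [-0.46977081 -0.15525987  0.86902806] 0.0001007015138212323
side [ 0.58294091 -0.02423114  0.0684592 ] [-0.47177966 -0.16115766  0.86686341] -0.0001479927754669545
X [0.8233096  0.27591176 0.49601815] Y [-0.31775642  0.94817238  0.        ]
rect ((-0.016232043504714966, -0.03711174428462982), (0.1611759215593338, 0.18096449971199036), 0.24554239213466644)
bed centre [ 0.58306759 -0.06995675  0.0603983 ]
rect ((-0.016416974365711212, -0.03260728716850281), (0.17801593244075775, 0.16343022882938385), 89.21004486083984)
bed centre [ 0.58148401 -0.06573677  0.06030657]
tip [ 0.52732274 -0.0653492   0.14599117] [ 0.52898182 -0.06516577  0.14603158]
tip height over bed 0.09942546305624077 foot [ 0.57941615 -0.04807767  0.05136535] in plane -0.017682120002296922 -0.01520634553525383
top 0.06 32 0.009117443777676024 0.0019083051432620163 0.07478703237189624
top 0.075 28 0.00916769006347817 0.0016624151412319497 0.08946545470276522
top 0.09 35 0.007682105816304894 0.0011056383100530715 0.10168460824721322
top 0.104 37 0.0009906871686075976 0.0008323737203390317 0.11296727219219146
side 0.06 29 0.005551459747861021 0.006369246199060158 0.07405842722948673
side 0.075 31 0.004338389744233685 0.0068132061182259954 0.0899026208749857
side 0.09 27 0.004235069983313942 0.00807564148893423 0.1018341609330402
side 0.104 11 0.002405751741539443 0.004307460626498165 0.10881378305065402
```

Top crop confirms the plain aluminium nut (pixel 173,220), with flats facing ±y; the stud tip is at (311,227). Estimates: nut (0.554, 0.2825), stud foot ≈ (0.5756, -0.0491, 0.0601). The bed fit gives 161 × 181 mm and 29.7°, which agrees with the spec. Moving above the nut, pads at 148° azimuth.

```bash
R='' ; 
python3 -m jog '[0.333,0.8127,0.1,0,0,0.2393,1, 0.333,0.8127,0.1,0,0,0.2393,1, 0.333,0.8127,0.1,0,0,0.2393,1, 0.333,0.8127,0.1,0,0,0.2393,1, 0.333,0.8127,0.1,0,0,0.2393,1, 0.333,0.8127,0.1,0,0,0.2393,1, 0.333,0.8127,0.1,0,0,0.2393,1]' && 
python3 -m jog '[0.333,0.8127,0,0,0,0.2393,1, 0.333,0.8127,0,0,0,0.2393,1, 0.333,0.8127,0,0,0,0.2393,1, 0.333,0.8127,0,0,0,0.2393,1, 0.333,0.8127,0,0,0,0.2393,1, 0.333,0.8127,0,0,0,0.2393,1, 0.333,0.8127,0,0,0,0.2393,1]' && 
python3 -c "from h import *
s=env.get_state();print(s['joint_pos'])"
```

```text
clock: 0.68
tcp_pos: [0.2882, -0.3671, 0.2315]
orientation: [0.0, 0.839, 0.545, -0.0]
wrist_force: [-0.1, 0.5, 0.3]
finger_gap: 0.0854
grip_force: 0.0
clock: 1.27
tcp_pos: [0.3546, -0.2051, 0.2311]
orientation: [-0.0, 0.582, 0.813, -0.0]
wrist_force: [-0.2, -0.3, 0.3]
finger_gap: 0.0856
grip_force: 0.0
[-7.20872466e-01 -1.35236104e-02 -2.93772735e-01  1.29078194e+00
 -3.83314004e-05  5.20678290e-01]
```

```bash

python3 -m jog '[0.333,0.8127,0,0,0,0.2393,1, 0.333,0.8127,0,0,0,0.2393,1, 0.333,0.8127,0,0,0,0.2393,1, 0.333,0.8127,0,0,0,0.2393,1, 0.333,0.8127,0,0,0,0.2393,1, 0.333,0.8127,0,0,0,0.2393,1, 0.333,0.8127,0,0,0,0.2393,1]' && 
python3 -m jog '[0.333,0.8127,0,0,0,0.2393,1, 0.333,0.8127,0,0,0,0.2393,1, 0.333,0.8127,0,0,0,0.2393,1, 0.333,0.8127,0,0,0,0.2393,1, 0.333,0.8127,0,0,0,0.2393,1, 0.333,0.8127,0,0,0,0.2393,1, 0.333,0.8127,0,0,0,0.2393,1]' && 
python3 -m jog '[0.333,0.8127,-0.3,0,0,0.2393,1, 0.333,0.8127,-0.3,0,0,0.2393,1, 0.333,0.8127,-0.3,0,0,0.2393,1, 0.333,0.8127,-0.3,0,0,0.2393,1, 0.333,0.8127,-0.3,0,0,0.2393,1, 0.333,0.8127,-0.3,0,0,0.2393,1, 0.333,0.8127,-0.3,0,0,0.2393,1]' && 
python3 -c "
from h import *
s=env.get_state();print(s['joint_pos'],s['tcp_pos'])
im,d=eyes.read_camera('side');cv2.imwrite('pics/s1.png',cv2.resize(im[120:340,180:400],None,fx=2.5,fy=2.5)[:,:,::-1])"
```

```text
clock: 1.85
tcp_pos: [0.4213, -0.043, 0.2309]
orientation: [-0.0, 0.244, 0.97, -0.0]
wrist_force: [-0.5, -0.7, -0.7]
finger_gap: 0.0854
grip_force: 0.0
clock: 2.43
tcp_pos: [0.4881, 0.1191, 0.2306]
orientation: [-0.001, -0.128, 0.992, -0.0]
wrist_force: [0.3, -0.4, 1.0]
finger_gap: 0.0854
grip_force: 0.0
clock: 3.02
tcp_pos: [0.5545, 0.2812, 0.1697]
orientation: [-0.001, -0.482, 0.876, 0.0]
wrist_force: [-0.3, -0.2, -0.2]
finger_gap: 0.0857
grip_force: 0.0
[ 3.40413292e-01  4.20274347e-01  9.98456521e-02  1.25295357e+00
 -1.34611309e-04 -6.65922142e-01] [0.55445742 0.2812143  0.16966849]
```

View pics/s1.png

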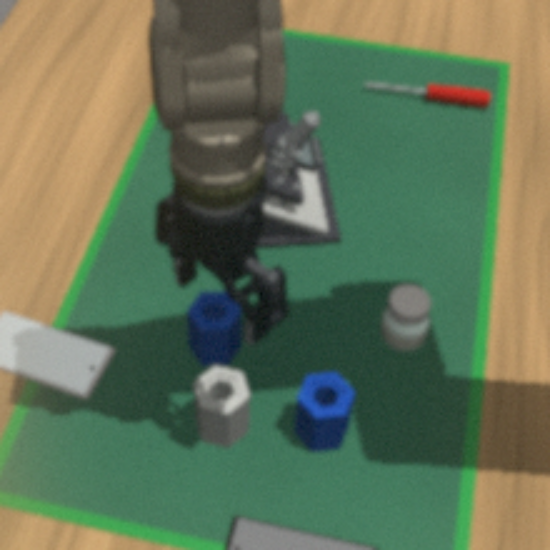

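The picture shows the gripper above the aluminium nut (crop 222,395 ), fingers clear of the blue nut at (215,325). Descend and grip.

```bash

python3 -m jog '[0,0.006,-0.7,0,0,0,1, 0,0.006,-0.7,0,0,0,1, 0,0.006,-0.7,0,0,0,1, 0,0.006,-0.7,0,0,0,1, 0,0.006,-0.7,0,0,0,1, 0,0.006,-0.7,0,0,0,-1, 0,0.006,-0.7,0,0,0,-1, 0,0.006,-0.7,0,0,0,-1, 0,0.006,-0.7,0,0,0,-1, 0,0.006,-0.7,0,0,0,-1, 0,0.006,-0.7,0,0,0,-1]' 80;python3 -c "
from h import *
s=env.get_state();print(s)"
```

```text
clock: 3.98
tcp_pos: [0.5564, 0.2838, 0.0348]
orientation: [0.003, -0.484, 0.875, -0.001]
wrist_force: [-1.2, -0.0, 6.3]
finger_gap: 0.0502
grip_force: 83.8
{'clock': 3.9833, 'joint_pos': array([ 3.43277962e-01,  5.04647596e-01, -1.12415943e-01,  9.48075200e-01,
       -1.41847427e-04, -6.67423477e-01]), 'qvel': array([ 0.00155202,  0.00069458,  0.00183175, -0.00310683, -0.00136907,
       -0.00028834]), 'tau': array([-2.10739430e-01, -5.13465893e+01,  2.50470114e+01, -4.93394975e-01,
        9.07274033e-02, -3.02116550e-02]), 'tcp_pos': array([0.55640125, 0.28378255, 0.03476582]), 'orientation': array([ 2.78027412e-03, -4.84112238e-01,  8.75001334e-01, -5.26459272e-04]), 'wrist_force': array([-1.22200783, -0.0343387 ,  6.30500121]), 'ft_torque': array([-0.17133944,  0.12109079, -0.00515214]), 'grip_force': 83.76939429435879, 'finger_gap': 0.05019474944529358}
```

```bash

python3 -m jog '[0,0,0.9,0,0,0,-1, 0,0,0.9,0,0,0,-1, 0,0,0.9,0,0,0,-1, 0,0,0.9,0,0,0,-1, 0,0,0.9,0,0,0,-1, 0,0,0.9,0,0,0,-1]' 80
cat > tgt.py <<'E'
from h import *
from scipy.spatial.transform import Rotation as Rn
a=np.radians(-161.5);Z=np.array([.5*np.cos(a),.5*np.sin(a),np.cos(np.pi/6)])
Y=np.cross([0,0,1],[-np.cos(a),-np.sin(a),0]);X=np.cross(Y,Z)
F=np.array([.5756,-.0491,.0601])
def rot(q): return Rn.from_quat(np.r_[q[1:],q[0]])
E
python3 - <<'E'
from tgt import *
print(X,Y,Z)
s=env.get_state();print(s['tcp_pos'],s['orientation'],s['wrist_force'],s['joint_pos'])
R=rot(s['orientation'])
tilt=Rn.from_rotvec(np.cross([0,0,1],Z)/.5*np.pi/6)
T=tilt*Rn.from_euler('z',-45,degrees=True)*rot([0,-.482,.876,0])
print('toolz',T.apply([0,0,1]))
print('rotvec/pi',(T*R.inv()).as_rotvec()/np.pi,'half',(T*R.inv()).magnitude())
for h in(.160,.19):print('shift/0.2',(F+h*Z-s['tcp_pos'])/.2)
E
```

```text
clock: 4.48
tcp_pos: [0.5572, 0.2842, 0.2184]
orientation: [0.006, -0.484, 0.875, -0.001]
wrist_force: [1.1, 0.0, -2.5]
finger_gap: 0.0499
grip_force: 85.0
[0.82127238 0.27479389 0.5       ] [-0.31730466  0.94832366  0.        ] [-0.47416183 -0.15865233  0.8660254 ]
[0.55718091 0.28417802 0.21842508] [ 0.0058604  -0.48426394  0.87490179 -0.00096868] [ 1.05190659  0.01078825 -2.45161849] [ 3.43392294e-01  4.01832084e-01  1.91053069e-01  1.34813742e+00
 -1.98580724e-05 -6.67670732e-01]
toolz [ 0.47416183  0.15865233 -0.8660254 ]
rotvec/pi [ 0.11265593 -0.12492464 -0.24520509] half 0.9341844709819701
shift/0.2 [-0.287234   -1.79331198 -0.09880506]
shift/0.2 [-0.35835827 -1.81710983  0.03109876]
```

```bash

python3 -m jog '[-0.18,-0.91,0.05,0.0563,-0.0625,-0.1226,-1, -0.18,-0.91,0.05,0.0563,-0.0625,-0.1226,-1, -0.18,-0.91,0.05,0.0563,-0.0625,-0.1226,-1, -0.18,-0.91,0.05,0.0563,-0.0625,-0.1226,-1, -0.18,-0.91,0.05,0.0563,-0.0625,-0.1226,-1]' 80
python3 -m jog '[-0.18,-0.91,-0.02,0.0563,-0.0625,-0.1226,-1, -0.18,-0.91,-0.02,0.0563,-0.0625,-0.1226,-1, -0.18,-0.91,-0.02,0.0563,-0.0625,-0.1226,-1, -0.18,-0.91,-0.02,0.0563,-0.0625,-0.1226,-1, -0.18,-0.91,-0.02,0.0563,-0.0625,-0.1226,-1, -0.18,-0.91,-0.02,0.0563,-0.0625,-0.1226,-1, -0.18,-0.91,-0.02,0.0563,-0.0625,-0.1226,-1]' 80
python3 - <<'E'
from tgt import *
s=env.get_state();R=rot(s['orientation']);t=R.apply([0,0,1])
d=s['tcp_pos']-F;print(s['joint_pos'],s['wrist_force'])
print('tcp in stud frame',d@X,d@Y,d@Z,'tool z dev in X,Y',-t@X,-t@Y)
for n in('side','top'):
    im,dd=eyes.read_camera(n);np.savez(n+'1.npz',im=im,d=dd)
    c=im[110:240,220:370] if n=='side' else im[150:280,230:380]
    cv2.imwrite(f'pics/{n}2.png',cv2.resize(c,None,fx=4,fy=4,interpolation=cv2.INTER_CUBIC)[:,:,::-1])
a,b=[cv2.imread(f'pics/{n}2.png') for n in('side','top')]
cv2.imwrite('pics/both2.png',cv2.resize(np.hstack([a,b]),(800,347)))
E
```

```text
clock: 4.9
tcp_pos: [0.5126, 0.0976, 0.218]
orientation: [0.125, -0.301, 0.945, 0.03]
wrist_force: [-1.0, 0.1, -3.0]
finger_gap: 0.0499
grip_force: 84.9
clock: 5.48
tcp_pos: [0.4808, -0.0821, 0.2159]
orientation: [0.247, -0.106, 0.961, 0.058]
wrist_force: [0.9, 0.7, -2.0]
finger_gap: 0.0501
grip_force: 85.0
[-0.60890823 -0.17697541 -0.59489386  0.83466635  0.41020975 -0.76099127] [ 0.90801196  0.66768011 -2.01243065]
tcp in stud frame -0.009019438095402982 -0.0011833878204571859 0.18507711169689497 tool z dev in X,Y 0.010083943450293231 -0.007541549264488884
```

View pics/both2.png

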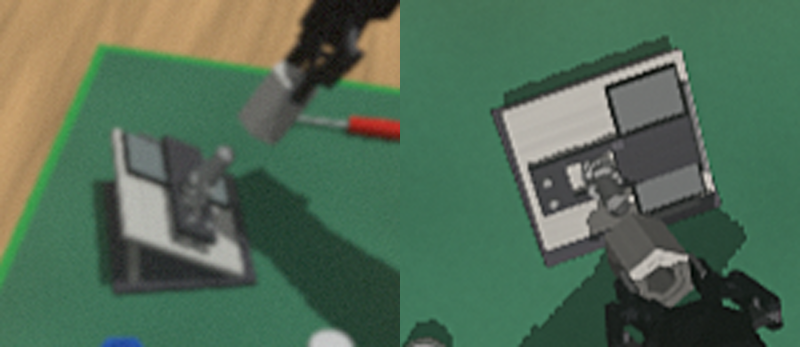

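Left (side): nut held at ~(268,110), tilted like the stud (tip 222,155). Right (top): nut approaching the tip from the upper side of the stud. Measure the nut in the hand and stud axis in the same way.

```bash
cat > meas.py <<'E'
from tgt import *
s=env.get_state();R=rot(s['orientation']);p0=s['tcp_pos']
M=R.as_matrix()
A=np.degrees(np.arctan2(0,1))
res=[];B=[]
for n in('side','top'):
    D=np.load(n+'1.npz');C=cloud(n,D['d']).reshape(-1,3);o=rays(n,[[0,0]])[0]
    L=(C-p0)@M; v=(o-p0)@M
    k=(np.hypot(L[:,0],L[:,1])<.038)&(L[:,2]>.004)&(L[:,2]<.05)&(D['d'].ravel()>0)
    print(n,'z extent',np.percentile(L[k][:,2],[2,50,98]),k.sum())
    k&=L[:,2]<.030;Q=L[k]
    for ang in range(30,390,60):
        nn=np.array([np.cos(np.radians(ang)),np.sin(np.radians(ang)),0])
        if (v/np.linalg.norm(v))@nn<.3: continue
        t=np.array([-nn[1],nn[0],0]);q=Q[(abs(Q@t)<.010)&(Q@nn>.018)]
        if len(q)<8: continue
        r=np.median(q@nn)-.026;print(n,ang,len(q),'off',r);res.append(r);B.append(nn[:2])
o=np.linalg.lstsq(np.array(B),np.array(res),rcond=None)[0];print('nut axis in tool xy',o)
d=M@np.r_[o,.035]+p0-F;print('foot in stud frame',d@X,d@Y,d@Z)
# stud shaft
b=[];r=[]
for n in('side','top'):
    D=np.load(n+'0.npz');C=cloud(n,D['d']).reshape(-1,3)-F;oo=rays(n,[[0,0]])[0]-F
    x,y,z=C@X,C@Y,C@Z
    for lo,hi in((.065,.083),(.083,.1)):
        k=(np.hypot(x,y)<.018)&(z>lo)&(z<hi);vv=np.array([oo@X,oo@Y]);vv/=np.linalg.norm(vv)
        w=k&(abs(-vv[1]*x+vv[0]*y)<.006)
        q=np.c_[x,y][w]; cs=[np.median(q@vv)-.0103, np.median(np.c_[x,y][k]@[-vv[1],vv[0]])]
        print(n,lo,w.sum(),'axis off X,Y',cs[0]*vv+cs[1]*np.array([-vv[1],vv[0]]), 'along view',cs)
E
python3 meas.py
```

```text
side z extent [0.00454817 0.01929513 0.03483907] 185
side 90 52 off -5.204974022338105e-05
side 150 52 off -0.003130239769087776
top z extent [0.00448545 0.01695981 0.03328665] 184
top 150 54 off -0.003534569815190739
top 210 30 off -0.003356160716775209
nut axis in tool xy [ 3.85289181e-03 -2.17274743e-05]
foot in stud frame -0.01183561695669421 0.0009565859969542304 0.14991461935734474
side 0.065 21 axis off X,Y [ 4.64861012e-05 -2.25619839e-03] along view [np.float64(-0.0018970550602166215), np.float64(-0.0012222005628576486)]
side 0.083 19 axis off X,Y [-0.00016048  0.00136925] along view [np.float64(0.0010819593607708823), np.float64(0.0008543759748118585)]
top 0.065 19 axis off X,Y [ 0.00053049 -0.00051413] along view [np.float64(0.00039394972342621584), np.float64(-0.0006249411736994982)]
top 0.083 20 axis off X,Y [-6.77875477e-05 -7.61903657e-04] along view [np.float64(-0.0002459373049609609), np.float64(-0.0007242977128160068)]
```

Stud axis agrees within ~0.5 mm; the nut sits 3.9 mm along tool x, with foot at (-11.8, 1.0, 150) mm in the stud frame. Correct and go to the nose.

```bash

cat >> tgt.py <<'E'
def rep(off=(.0039,0,.035)):
    s=env.get_state();R=rot(s['orientation']);t=R.apply([0,0,1]);d=R.apply(off)+s['tcp_pos']-F
    V=np.array([X,Y,Z]);yv=R.apply([0,1,0])
    print('foot',np.round(V@d*1000,1),'dev',np.round(-(V@t)[:2],4),'F_stud',np.round(V@s['wrist_force'],1),'T',np.round(V@s['ft_torque'],2),'yaw',round(np.degrees(np.arctan2(yv@Y,yv@X)),1),'j6',round(s['joint_pos'][5],2),'gap',round(s['finger_gap'],4),'t',s['clock'])
E
python3 -m jog '[0.14,0.042,-0.135,-0.001,-0.0037,-0.0012,-1, 0.14,0.042,-0.135,-0.001,-0.0037,-0.0012,-1, 0.14,0.042,-0.135,-0.001,-0.0037,-0.0012,-1, 0.14,0.042,-0.135,-0.001,-0.0037,-0.0012,-1]' 80 >/dev/null
python3 - <<'E'
from tgt import *
rep()
for n in('side','top'):
    im,dd=eyes.read_camera(n);np.savez(n+'1.npz',im=im,d=dd)
E
python3 meas.py | grep -v axis\ off
```

```text
foot [  0.9   1.  111.9] dev [-0.0002 -0.0033] F_stud [-1.7 -0.1 -2.3] T [-0.06  0.67 -0.02] yaw 84.3 j6 -0.7 gap 0.0498 t 5.9167
side z extent [0.00466861 0.01968273 0.03721168] 181
side 90 48 off 0.0025422433226260192
side 150 43 off -0.001432291101426373
top z extent [0.00465765 0.01777535 0.03540307] 195
top 150 55 off -0.0016654605010854723
top 210 34 off -0.0037095381737745035
nut axis in tool xy [0.00308001 0.00238961]
foot in stud frame 0.0026642090117627304 0.0020255746395127193 0.11276034002092299
```

```bash

python3 -m jog '[0.03,0.002,-0.06,0,0,0,-1, 0.06,0.012,-0.12,0,0,0,-1,0.06,0.012,-0.12,0,0,0,-1]' 80 >/dev/null
python3 -c 'from tgt import *;rep()'
```

```text
foot [-1.6 -1.5 84.9] dev [ 0.0002 -0.002 ] F_stud [-1.4 -0.7 -1.7] T [ 0.02  0.78 -0.04] yaw 84.2 j6 -0.67 gap 0.0499 t 6.2667
```

```bash

python3 -m jog '[0.032,0.011,-0.058,0,0,0,-1, 0.064,0.0215,-0.117,0,0,0,-1,0.064,0.0215,-0.117,0,0,0,-1]' 80 >/dev/null
python3 -c 'from tgt import *;rep()'
```

```text
foot [-1.5 -1.6 57.8] dev [ 0.     -0.0022] F_stud [-2.   0.5 -1.6] T [ 0.02  0.75 -0.  ] yaw 84.2 j6 -0.65 gap 0.0497 t 6.5167
```

```bash

python3 -m jog '[0.014,0.005,-0.026,0,0,0,-1, 0.0284,0.0095,-0.052,0,0,0,-1,0.0284,0.0095,-0.052,0,0,0,-1,0.0284,0.0095,-0.052,0,0,0,-1]' 80 >/dev/null
python3 - <<'E'
from tgt import *
rep()
for n in('side','top'):
    im,dd=eyes.read_camera(n);np.savez(n+'1.npz',im=im,d=dd)
    c=im[110:240,220:370] if n=='side' else im[150:280,230:380]
    cv2.imwrite(f'pics/{n}3.png',cv2.resize(c,None,fx=4,fy=4,interpolation=cv2.INTER_CUBIC)[:,:,::-1])
a,b=[cv2.imread(f'pics/{n}3.png') for n in('side','top')]
cv2.imwrite('pics/both3.png',cv2.resize(np.hstack([a,b]),(800,347)))
E
python3 meas.py | grep -v axis\ off
```

```text
foot [-1.3 -1.6 47.4] dev [-0.0001 -0.0017] F_stud [-5.1  3.7  4.8] T [ 0.63  1.54 -0.01] yaw 84.2 j6 -0.64 gap 0.0501 t 6.85
side z extent [0.00443941 0.02084859 0.04855747] 170
side 90 44 off 9.699745581430788e-05
side 150 40 off -0.001898647613666371
top z extent [0.00468278 0.0192109  0.03578456] 142
top 150 41 off -0.0009676998524032927
top 210 25 off -0.0014725338021596632
nut axis in tool xy [1.68426642e-03 7.39425011e-05]
foot in stud frame 0.0009794113101190029 -0.0017330895950735323 0.047481419715400014
```

View pics/both3.png

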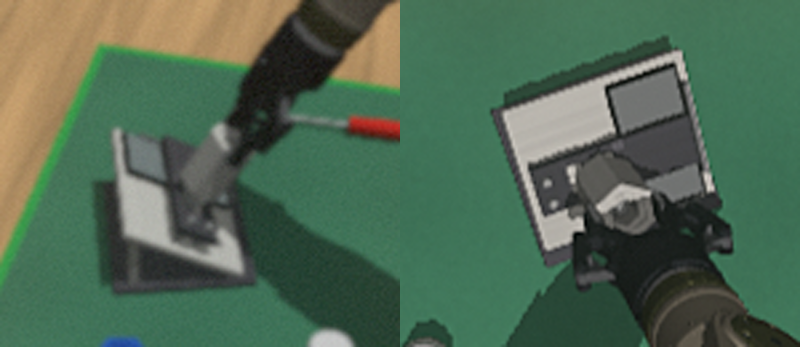

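Nut is over the stud and resting on the crown (foot ≈47.5 mm; right view shows the stud inside the bore at ~(628,210)). Turn backward 30° at a time with light press.

```bash

python3 -m jog '[0.002,0.004,-0.0136,-0.0395,-0.0132,0.0722,-1, 0.0037,0.0094,-0.0136,-0.079,-0.0264,0.1443,-1, 0.0037,0.0094,-0.0136,-0.079,-0.0264,0.1443,-1, 0.0037,0.0094,-0.0136,-0.079,-0.0264,0.1443,-1, 0.0037,0.0094,-0.0136,-0.079,-0.0264,0.1443,-1]' 80 >/dev/null
python3 -c 'from tgt import *;rep((.003,0,.035))'
```

```text
foot [ 0.3 -1.7 44.5] dev [-0.0009 -0.0027] F_stud [-3.6  4.5  4.7] T [ 0.99  1.29 -0.3 ] yaw 114.4 j6 -1.16 gap 0.0497 t 7.3667
```

```bash

python3 -m jog '[0,0.005,-0.0155,-0.0395,-0.0132,0.0722,-1, 0,0.011,-0.0155,-0.079,-0.0264,0.1443,-1, 0,0.011,-0.0155,-0.079,-0.0264,0.1443,-1]' 80 >/dev/null
python3 -c 'from tgt import *;rep((.003,0,.035))'
python3 -m jog '[0,0,0,0,0,0,-1]' >/dev/null
python3 - <<'E'
from tgt import *
rep((.003,0,.035))
for n in('side','top'):
    im,dd=eyes.read_camera(n);np.savez(n+'1.npz',im=im,d=dd)
E
python3 meas.py | grep -v axis\ off
```

```text
foot [ 4.2  0.8 43.6] dev [-0.0086 -0.0067] F_stud [ 5.1 18.6 19.1] T [ 4.04 -0.5  -2.81] yaw 135.6 j6 -1.52 gap 0.0498 t 7.6167
foot [ 4.4  1.3 43.2] dev [-0.009  -0.0076] F_stud [ 3.8 14.6 17.8] T [ 3.29 -0.51 -1.98] yaw 135.7 j6 -1.52 gap 0.05 t 7.7
side z extent [0.00476627 0.0251872  0.04991334] 235
side 150 37 off -0.004939036224569069
side 210 30 off -0.005729155987757643
top z extent [0.0055018  0.02793781 0.04993268] 199
top 210 35 off -0.005915791121554232
nut axis in tool xy [0.00621316 0.00088344]
foot in stud frame 0.001509364002536994 -0.00037032038267173235 0.04295329342023903
```

```bash
cat > topz.py <<'E'
from tgt import *
def topz(new=True):
  for n in('top','side'):
    if new:
        im,dd=eyes.read_camera(n);np.savez(n+'1.npz',im=im,d=dd)
    D=np.load(n+'1.npz');C=cloud(n,D['d']).reshape(-1,3)-F;z=C@Z;r=np.hypot(C@X,C@Y);g=D['im'].reshape(-1,3).astype(int)
    k=(r>.011)&(r<.028)&(z>.08)&(z<.135)&(g.min(1)>75)
    h,e=np.histogram(z[k],np.arange(.08,.136,.003));print(n,'nut foot from top face:',h.tolist(),np.round(np.median(z[k])-.07,4) if k.any() else '')
    k=(r<.009)&(z>.09)&(z<.14);print('  tip z',np.percentile(z[k],[50,95]).round(4) if k.any() else '', k.sum())
if __name__=='__main__': topz(False)
E
python3 topz.py; python3 - <<'E'
import cv2,numpy as np
o=[]
for n,(r,c) in(('side',(120,230)),('top',(160,260))):
    o.append(cv2.resize(np.load(n+'1.npz')['im'][r:r+90,c:c+90],(400,400),interpolation=cv2.INTER_CUBIC))
cv2.imwrite('pics/both4.png',np.hstack(o)[:,:,::-1])
E
```

```text
top nut foot from top face: [5, 9, 8, 4, 7, 6, 2, 4, 8, 14, 41, 77, 35, 2, 0, 0, 0, 0] 0.0431
  tip z [0.1077 0.1121] 31
side nut foot from top face: [13, 10, 12, 12, 10, 10, 16, 13, 21, 29, 59, 24, 1, 0, 0, 0, 0, 0] 0.0364
  tip z [0.1081 0.1095] 4
```

View pics/both4.png

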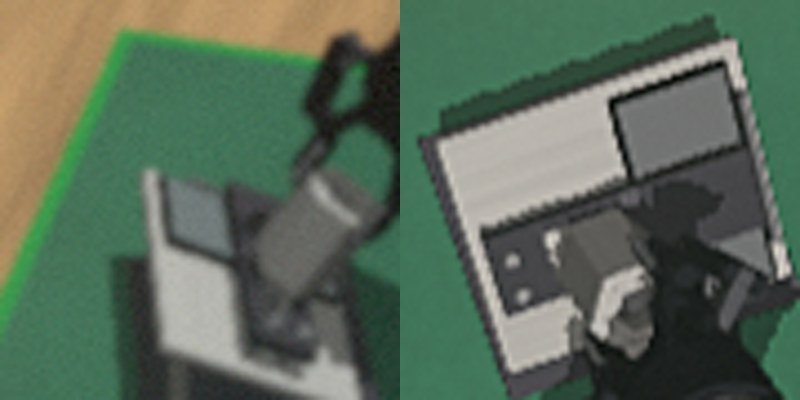

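Torque −2.8 N·m about the axis: the lugs are at the stop teeth and friction-held partway (foot ≈43 mm by both the tool and the top face). Relieve the torque slightly, keep pressing.

```bash

python3 -m jog '[-0.004,-0.006,-0.01,0.0132,0.0044,-0.0241,-1, -0.004,-0.006,-0.02,0.0132,0.0044,-0.0241,-1, -0.004,-0.006,-0.02,0.0132,0.0044,-0.0241,-1]' 80 >/dev/null
python3 -c 'from tgt import *;rep((.006,0,.035))'
```

```text
foot [ 2.1 -0.6 40.8] dev [-0.0145 -0.0092] F_stud [11.4 19.  18.7] T [ 4.28 -1.58 -0.93] yaw 130.7 j6 -1.44 gap 0.0498 t 8.05
```

```bash

python3 -m jog '[0.0195,0.0275,-0.007,0,0,0,-1, 0.0195,0.0275,-0.007,0,0,0,-1]' 80 >/dev/null
python3 - <<'E'
from tgt import *
from topz import topz
rep((.006,0,.035));topz()
E
python3 meas.py | grep -v axis\ off
```

```text
foot [ 3.4 -0.1 36.2] dev [-0.0077 -0.001 ] F_stud [ 1.6  5.5 11.8] T [ 1.3  -0.05 -0.85] yaw 130.7 j6 -1.42 gap 0.0502 t 8.2167
top nut foot from top face: [5, 2, 3, 1, 3, 7, 4, 16, 79, 63, 10, 0, 0, 0, 0, 0, 0, 0] 0.0363
  tip z [0.1072 0.1117] 41
side nut foot from top face: [11, 9, 9, 11, 4, 11, 14, 37, 59, 3, 0, 0, 0, 0, 0, 0, 0, 0] 0.033
  tip z [0.1048 0.1079] 14
side z extent [0.00599586 0.02816695 0.04850908] 261
side 150 25 off -0.006994033813611529
side 210 14 off -0.006255566533214987
top z extent [0.00616437 0.0415445  0.04785893] 301
top 210 24 off -0.0063727598251112245
nut axis in tool xy [ 0.00768349 -0.00067987]
foot in stud frame 0.002348857415999564 -0.0017300414696377895 0.03609869855341119
```

Dropped: foot at 36 mm (tool, and top-face 33–36). The thread is entered. Now work out the forward orbit about the stud axis (nut sits ~8 mm off the TCP in tool x).

```bash
cat > orbit.py <<'E'
from tgt import *
import sys
off,n,step=float(sys.argv[1]),int(sys.argv[2]),float(sys.argv[3])
s=env.get_state();R=rot(s['orientation']);x=R.apply([1,0,0])*off
for i in range(1,n+1):
    w=-Z*np.radians(step*i);d=-(Rn.from_rotvec(w).apply(x)-x)-Z*.039*step*i/360
    print(np.round(np.r_[d/.2,w/np.pi],4).tolist())
E
python3 orbit.py .008 12 7
```

```text
[0.0055, -0.0023, -0.0018, 0.0184, 0.0062, -0.0337]
[0.0106, -0.005, -0.0039, 0.0369, 0.0123, -0.0674]
[0.0154, -0.0081, -0.0062, 0.0553, 0.0185, -0.101]
[0.0198, -0.0116, -0.0088, 0.0738, 0.0247, -0.1347]
[0.0238, -0.0154, -0.0117, 0.0922, 0.0308, -0.1684]
[0.0273, -0.0194, -0.0149, 0.1106, 0.037, -0.2021]
[0.0303, -0.0235, -0.0184, 0.1291, 0.0432, -0.2358]
[0.0328, -0.0277, -0.0222, 0.1475, 0.0494, -0.2694]
[0.0347, -0.0319, -0.0262, 0.166, 0.0555, -0.3031]
[0.0362, -0.0361, -0.0306, 0.1844, 0.0617, -0.3368]
[0.0371, -0.0401, -0.0352, 0.2028, 0.0679, -0.3705]
[0.0375, -0.0439, -0.04, 0.2213, 0.074, -0.4041]
```

```bash

python3 -m jog '[0.0055,-0.0023,-0.0018,0.0184,0.0062,-0.0337,-1, 0.0106,-0.005,-0.0039,0.0369,0.0123,-0.0674,-1, 0.0154,-0.0081,-0.0062,0.0553,0.0185,-0.101,-1, 0.0198,-0.0116,-0.0088,0.0738,0.0247,-0.1347,-1, 0.0238,-0.0154,-0.0117,0.0922,0.0308,-0.1684,-1]' 80 >/dev/null
python3 - <<'E'
from tgt import *
from topz import topz
rep((.008,0,.035));topz()
E
python3 meas.py | grep -v axis\ off; python3 orbit.py .008 12 7
```

```text
foot [ 0.3 -1.3 32.5] dev [-0.0065 -0.0009] F_stud [-3.5  7.4 28.2] T [2.29 1.24 0.13] yaw 95.3 j6 -0.81 gap 0.05 t 8.7333
top nut foot from top face: [6, 6, 2, 10, 5, 10, 38, 105, 48, 6, 0, 0, 0, 0, 0, 0, 0, 0] 0.0324
  tip z [0.1071 0.111 ] 39
side nut foot from top face: [11, 5, 8, 6, 8, 5, 25, 20, 1, 0, 0, 0, 0, 0, 0, 0, 0, 0] 0.0282
  tip z [0.1033 0.1075] 9
side z extent [0.00558989 0.02792583 0.04858575] 245
side 90 48 off -0.0011371644138459432
side 150 16 off -0.006505284003197217
top z extent [0.00529337 0.03747779 0.04693296] 313
top 150 20 off -0.006939815203041894
top 210 12 off -0.006875841025084064
nut axis in tool xy [ 0.00770203 -0.00062098]
foot in stud frame 0.001052564546772241 -0.002566395316866253 0.03251939866109366
[0.0035, -0.004, -0.0032, 0.0184, 0.0062, -0.0337]
[0.0065, -0.0081, -0.0067, 0.0369, 0.0123, -0.0674]
[0.0089, -0.0123, -0.0105, 0.0553, 0.0185, -0.101]
[0.0109, -0.0165, -0.0146, 0.0738, 0.0247, -0.1347]
[0.0123, -0.0207, -0.0189, 0.0922, 0.0308, -0.1684]
[0.0132, -0.0247, -0.0235, 0.1106, 0.037, -0.2021]
[0.0136, -0.0285, -0.0284, 0.1291, 0.0432, -0.2358]
[0.0136, -0.032, -0.0335, 0.1475, 0.0494, -0.2694]
[0.013, -0.0352, -0.0387, 0.166, 0.0555, -0.3031]
[0.0121, -0.0381, -0.0441, 0.1844, 0.0617, -0.3368]
[0.0107, -0.0404, -0.0497, 0.2028, 0.0679, -0.3705]
[0.009, -0.0423, -0.0553, 0.2213, 0.074, -0.4041]
```

```bash

python3 -m jog '[0,-0.005,0.003,0.0184,0.0062,-0.0337,-1, 0.002,-0.010,0.002,0.0369,0.0123,-0.0674,-1, 0.004,-0.014,-0.002,0.0553,0.0185,-0.101,-1, 0.006,-0.018,-0.006,0.0738,0.0247,-0.1347,-1, 0.0075,-0.0223,-0.010,0.0922,0.0308,-0.1684,-1, 0.0085,-0.0263,-0.015,0.1106,0.037,-0.2021,-1, 0.009,-0.030,-0.0197,0.1291,0.0432,-0.2358,-1, 0.009,-0.0336,-0.0248,0.1475,0.0494,-0.2694,-1]' 80 >/dev/null
python3 - <<'E'
from tgt import *
from topz import topz
rep((.008,0,.035));topz()
E
python3 meas.py | grep -v axis\ off; python3 orbit.py .008 12 7
```

```text
foot [-0.2 -2.4 27.3] dev [-0.0052  0.0019] F_stud [0.3 2.8 5. ] T [0.6  0.28 0.05] yaw 39.3 j6 0.16 gap 0.0499 t 9.5
top nut foot from top face: [0, 0, 0, 0, 5, 34, 32, 2, 1, 0, 0, 0, 0, 0, 0, 0, 0, 0] 0.0278
  tip z [0.1048 0.1055] 4
side nut foot from top face: [11, 7, 10, 8, 7, 40, 16, 0, 0, 0, 0, 0, 0, 0, 0, 0, 0, 0] 0.0255
  tip z [0.1058 0.1083] 15
side z extent [0.00482494 0.02505153 0.04477017] 197
side 30 40 off 0.008369830028510782
side 90 43 off -0.0007437491280702473
top z extent [0.0057609  0.03296267 0.04475541] 287
top 90 39 off 0.0007313994718184634
top 150 11 off -0.0067044125827006515
nut axis in tool xy [0.00870312 0.00032814]
foot in stud frame -0.0005938957901619312 -0.0017845557044558896 0.027159153725042733
[-0.0005, -0.0032, -0.0053, 0.0184, 0.0062, -0.0337]
[-0.0015, -0.006, -0.0107, 0.0369, 0.0123, -0.0674]
[-0.0028, -0.0084, -0.0162, 0.0553, 0.0185, -0.101]
[-0.0045, -0.0103, -0.0219, 0.0738, 0.0247, -0.1347]
[-0.0064, -0.0117, -0.0276, 0.0922, 0.0308, -0.1684]
[-0.0086, -0.0125, -0.0333, 0.1106, 0.037, -0.2021]
[-0.011, -0.0128, -0.039, 0.1291, 0.0432, -0.2358]
[-0.0134, -0.0125, -0.0447, 0.1475, 0.0494, -0.2694]
[-0.0159, -0.0116, -0.0502, 0.166, 0.0555, -0.3031]
[-0.0184, -0.0101, -0.0557, 0.1844, 0.0617, -0.3368]
[-0.0208, -0.008, -0.061, 0.2028, 0.0679, -0.3705]
[-0.0231, -0.0054, -0.0661, 0.2213, 0.074, -0.4041]
```

```bash

python3 -m jog '[-0.0005,-0.0032,-0.0053,0.0184,0.0062,-0.0337,-1, -0.0015,-0.006,-0.0107,0.0369,0.0123,-0.0674,-1, -0.0028,-0.0084,-0.0162,0.0553,0.0185,-0.101,-1, -0.0045,-0.0103,-0.0219,0.0738,0.0247,-0.1347,-1, -0.0064,-0.0117,-0.0276,0.0922,0.0308,-0.1684,-1, -0.0086,-0.0125,-0.0333,0.1106,0.037,-0.2021,-1]' 80 >/dev/null
python3 - <<'E'
from tgt import *
rep((.008,0,.035))
E
python3 orbit.py .008 5 6
```

```text
foot [-1.2 -2.3 22.7] dev [-0.0027  0.0032] F_stud [-2.8  4.5 15.4] T [0.68 1.13 0.19] yaw -2.4 j6 0.88 gap 0.0499 t 10.1
[-0.002, -0.0003, -0.0049, 0.0158, 0.0053, -0.0289]
[-0.0041, -0.0001, -0.0098, 0.0316, 0.0106, -0.0577]
[-0.0062, 0.0005, -0.0146, 0.0474, 0.0159, -0.0866]
[-0.0084, 0.0016, -0.0193, 0.0632, 0.0212, -0.1155]
[-0.0105, 0.003, -0.024, 0.079, 0.0264, -0.1443]
```

```bash

python3 -m jog '[-0.002,-0.0003,-0.003,0.0158,0.0053,-0.0289,-1, -0.0045,-0.0004,-0.006,0.0316,0.0106,-0.0577,-1]' 80 >/dev/null; python3 -c 'from tgt import *;rep((.008,0,.035))'
python3 -m jog '[-0.002,0.0003,-0.003,0.0158,0.0053,-0.0289,-1, -0.0045,0.001,-0.005,0.0263,0.0088,-0.0481,-1]' 80 >/dev/null; python3 -c 'from tgt import *;rep((.008,0,.035))'
```

```text
foot [-1.7 -1.8 22.1] dev [-0.0009  0.0026] F_stud [-3.7  5.  17.2] T [0.88 1.56 0.32] yaw -14.4 j6 1.09 gap 0.0503 t 10.2667
foot [-2.  -1.5 21.9] dev [0.     0.0025] F_stud [-4.1  4.6 22.3] T [1.23 1.99 0.39] yaw -24.4 j6 1.26 gap 0.0496 t 10.4333
```

```bash

python3 -m jog '[-0.002,0.0006,-0.001,0.0158,0.0053,-0.0289,-1, -0.004,0.002,-0.002,0.0263,0.0088,-0.0481,-1]' 80 >/dev/null; python3 -c 'from tgt import *;rep((.008,0,.035))'
python3 -m jog '[-0.002,0.0008,-0.001,0.0158,0.0053,-0.0289,-1, -0.003,0.002,-0.002,0.0263,0.0088,-0.0481,-1]' 80 >/dev/null; python3 -c '
from tgt import *
from topz import topz
rep((.008,0,.035));topz()'; python3 meas.py | grep -v axis\ off
```

```text
foot [-1.9 -0.9 21.8] dev [0.0007 0.0013] F_stud [-4.3  6.4 23. ] T [1.82 2.2  0.7 ] yaw -34.4 j6 1.43 gap 0.0497 t 10.6
foot [-1.5  0.  21.5] dev [ 0.0008 -0.0009] F_stud [-3.6  8.9 22.6] T [2.44 2.34 1.38] yaw -44.3 j6 1.61 gap 0.0495 t 10.7667
top nut foot from top face: [5, 6, 25, 85, 85, 24, 2, 0, 0, 0, 0, 0, 1, 0, 0, 0, 0, 0] 0.0219
  tip z [0.1068 0.1109] 42
side nut foot from top face: [11, 10, 28, 72, 11, 6, 4, 0, 0, 0, 0, 0, 0, 0, 0, 0, 0, 0] 0.0202
  tip z [0.1043 0.108 ] 19
side z extent [0.00440009 0.02241801 0.04221648] 186
side 30 24 off 0.007782396207490275
side 330 40 off 0.006369106538195415
top z extent [0.00465759 0.03108307 0.04368348] 228
top 30 37 off 0.008887966458954604
nut axis in tool xy [0.00848952 0.00196607]
foot in stud frame 0.00039739632577403573 -0.0009702923907300796 0.02141493279011565
```

```bash

python3 -m jog '[-0.001,0.001,-0.001,0.0158,0.0053,-0.0289,-1, -0.001,0.001,-0.001,0.0158,0.0053,-0.0289,-1]' 80 >/dev/null; python3 -c 'from tgt import *;rep((.008,0,.035))'
python3 -m jog '[0,0,0,0,0,0,1, 0,0,0,0,0,0,1, 0,0,0,0,0,0,1, 0,0,0,0,0,0,1, 0,0,0,0,0,0,1, 0,0,0,0,0,0,1]'; python3 -c '
from tgt import *
from topz import topz
rep((.008,0,.035));topz()'
```

```text
foot [-1.3  0.3 21.1] dev [ 0.0011 -0.0022] F_stud [-2.3  8.5 16.4] T [2.59 2.01 0.44] yaw -50.3 j6 1.71 gap 0.05 t 11.0333
clock: 11.53
tcp_pos: [0.5462, -0.067, 0.1043]
orientation: [0.049, 0.844, 0.47, 0.254]
wrist_force: [1.1, -0.8, -0.1]
finger_gap: 0.0853
grip_force: 0.0
foot [-0.9 -2.6 20. ] dev [0.0008 0.0022] F_stud [ 0.7 -1.1 -0.5] T [0.02 0.43 0.03] yaw -50.3 j6 1.71 gap 0.0853 t 11.5333
top nut foot from top face: [6, 6, 22, 110, 121, 18, 2, 1, 0, 0, 0, 0, 0, 0, 0, 0, 0, 0] 0.022
  tip z [0.1068 0.1113] 41
side nut foot from top face: [9, 11, 30, 58, 12, 6, 2, 2, 0, 0, 0, 0, 0, 0, 0, 0, 0, 0] 0.0198
  tip z [0.1043 0.1079] 20
```

```bash

python3 -m jog '[-0.355,-0.119,0.65,0,0,0,1, -0.355,-0.119,0.65,0,0,0,1, -0.355,-0.119,0.65,0,0,0,1, -0.355,-0.119,0.65,0,0,0,1, -0.355,-0.119,0.65,0,0,0,1, -0.355,-0.119,0.65,0,0,0,1]'; python3 -c '
from tgt import *
from topz import topz
topz()
o=[]
for n,(r,c) in(("side",(120,230)),("top",(160,260))):
    o.append(cv2.resize(np.load(n+"1.npz")["im"][r:r+90,c:c+90],(400,400),interpolation=cv2.INTER_CUBIC))
cv2.imwrite("pics/both5.png",np.hstack(o)[:,:,::-1])'
```

```text
clock: 12.13
tcp_pos: [0.4756, -0.0917, 0.236]
orientation: [0.05, 0.844, 0.469, 0.254]
wrist_force: [-0.1, 0.1, -0.2]
finger_gap: 0.0851
grip_force: 0.0
top nut foot from top face: [7, 5, 26, 112, 121, 18, 1, 0, 1, 0, 0, 0, 0, 0, 0, 0, 0, 0] 0.0219
  tip z [0.1069 0.1108] 39
side nut foot from top face: [13, 13, 28, 58, 13, 4, 4, 1, 0, 0, 0, 0, 0, 0, 0, 0, 0, 0] 0.0198
  tip z [0.1047 0.1078] 20
```

View pics/both5.png

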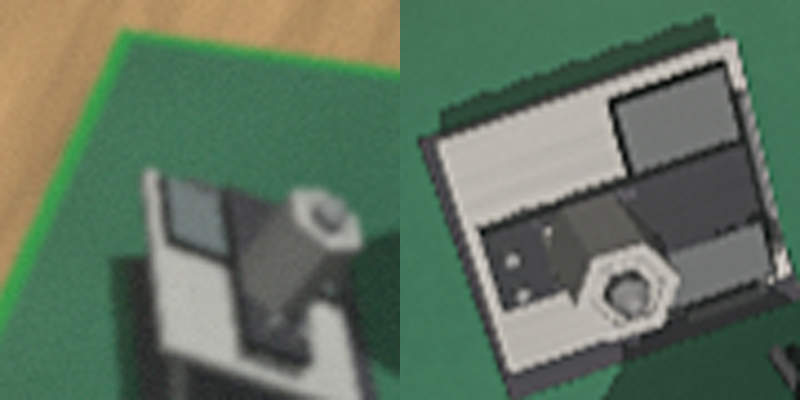

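The nut is seated on the stud (tip showing at (628,295)) with its foot at ~22 mm, pressed on the bar. It hasn't moved since release, and the gripper is clear.

```bash
python3 -c 'from workcell import env;print(env.hand_in())'
```

```text
the job is handed in; nothing more can be done
None
```

The nut is on the stud, dropped into the thread and run forward until tight. Its foot measures about 22 mm up (23 mm is fully down), so the bar should be fully pressed. The nut is released and the gripper clear. I handed in at about 12 s of the 67 s and no verdict came back; no phone, jar or screwdriver was touched as far as I could see, though I did not re-measure them.

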